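# File the blue pin bin in the packed rack

## Robot

A 6-joint arm with a two-finger parallel gripper is mounted at the origin on the work surface. World frame = base frame: x ahead of the robot, y to its left, z up, the work surface at z = 0. Lengths are in mm, angles in rad, forces in N, time in s.
With the tool pointing down it reaches from about 400 to 925 mm from the base axis. Payload 12.5 kg.
Tool frame: the origin (TCP) lies on the centre line of the jaws, within the pads' length; the fingertips stand 25 mm ahead of it and the grasp point (between the pads) lies 6 mm ahead of it (env.tip_extent is the distance from the TCP to the fingertips, in mm); x points along the fingers, z is the direction in which the jaws open and shut, and the axes are right-handed (so a half turn about x gives the same grasp; the last joint's range is limited). The gripper opens to 95 mm and grips with 3 to 60 N. Pads are 20 mm wide; open, the fingers measure 119 mm over their backs; the gripper's body (75 mm by 180 mm) begins 59 mm behind the grasp point.
Start: joints at [1.151, 0.491, 1.559, -0, 1.092, -0.106], TCP at [192.904, 594.501, 239.661] pointing down, gripper open.
Joint ranges: [-3.1, 3.1], [-0.84, 2.19], [0.05, 2.79], [-1.13, 4.28], [0.06, 2.93], [-2.69, 2.69]. Speed limits (rad/s): [2.22, 2.22, 2.79, 3.14, 3.14, 3.14].

## Interface

Orientations are given as [roll, pitch, yaw] about the fixed x, y, z axes, in that order (R = Rz(yaw) Ry(pitch) Rx(roll)).
In Python, from cell import env gives the robot as it stands.
- The arm moves only by the tool step_arm, never from a script. Its argument "rows" is a list of rows, each a list of 6 numbers: the shift along the tool's x, y, z in mm, then the turn, a rotation vector about the tool's x, y, z in rad. In form: [[x, y, z, wx, wy, wz], ...]. A call has 1 to 8 rows; each row shifts and turns the pose as measured when the row begins, along the tool's axes as they then stand; what a row does not reach is not made up. A row lasts 1/8 s, in which the tool goes at most 62.5 mm and 10.7 degrees, less where a joint would pass 70% of its speed; a pose out of reach is approached as far as the arm can. A call is refused whole if a number of a shift passes 62.5 or a number of a turn 0.188, either way. A call with a gripper value outside its range is refused whole. "grip" is the finger opening in mm, from 0 to 95.1, set as the call begins (left out, the last holds). The fingers move at their own pace and stop on an object; the grip force is fixed at half the most. Time passes only in rows, so rows that do not move let the fingers close. It gives the time, the measured TCP pose, the force and the opening at its end, in the units of the state.
- env.state(): the state, without advancing time (a new reading comes with each control period).
- env.read_camera(name): name is "scene" or "side" or "wrist"; returns the picture (480x640x3 uint8, red, green, blue); there is no depth.
- env.get_calibration(name): a dict with "fx", "fy", "cx", "cy" (pixels), "D" ([k1, k2, p1, p2, k3] as OpenCV has them; the pictures are not rectified), "pose" (4x4, takes a point from camera to world coordinates); the wrist camera has in their place "hand_eye" (4x4, takes a point from camera to tool coordinates, whose origin is the TCP and whose axes are the tool frame's). Camera axes: x right, y down, z forward; pixel columns grow to the right and rows downward; lengths in mm; the calibration is good to about 2 mm. A picture is of the moment at which its call begins: read the wrist's pose just before it. get_calibration takes no time and is no camera call.
- env.job_done(): hands the job in, once; it reports no verdict.
The state is a dict: "t": time; "joints": joint angles; "qvel": joint speeds; "tau": joint torques, N m; "eef_pos": TCP position; "tcp_rot": TCP orientation; "ft_force": force on the tool from outside, world axes, zero at the start; "moment": the same for the moment, N m; "opening": opening from 0.0 (shut) to 1.0 (fully open).
Only numpy, scipy, OpenCV 4.12 (cv2) and the standard library are available. Lean on these libraries where they do the work, as an engineer would, in place of code of your own. Each camera call takes 0.05 s, during which the arm holds its last target.

## Task

The loose blue-labelled bin belongs in the packed rack, directly to the right of the red-labelled bin as the robot sees it (at the end of the row if red stands last). Slide the bins in the rack apart to open a gap there, without lifting them out or tipping them over, then put the blue bin into it, upright and fully down on the rack's floor with its label to the front like the others, so that all five stand flat in the rack. Leave the brass canister, trunk lock and wooden handle block alone, and keep the blue bin upright throughout.

Things in the scene. Friction and masses are not known exactly. Their poses are not given: they have to be found in the camera images.
- rack: Low wooden rack, fixed. Origin: centre of its underside; x from front (robot side) to back, y along the row, to the left seen from the robot. Inside x -59 to 59 mm, y -131 to 131 mm; slick floor, 6 mm up; front and back lips 20 mm high, end walls 50 mm. Holds four 50 mm wide bins side by side, labels to the front, free to slide along y (pushed high, they tip); with a fifth, 12 mm of slack is left.
- blue_mid (a point): Blue bin, loose on the table. Open-topped, 110 (x) by 50 (y) mm, walls 60 high, 3 thick; flat brass bits on its floor reach 7 mm. Mid-way a blue cross divider, 10 mm thick in x, fills the inner width (44) and rises as a 40 mm wide grip tab to 80 mm; before and behind it open pockets 47 by 44 mm. Label on the -x face. 0.2 to 0.41 kg. Point: plan centre, 30 mm above the underside.
- red_mid (a point): The red bin (red divider, tab and label), standing in the rack's row, its place in the order varies. Same shape, size, mass and axes as the blue bin: 110 (x) by 50 (y) mm, walls 60 high, divider tab to 80 mm, two open pockets. Point: plan centre, 30 mm above the underside.
- yellow_mid (a point): The yellow bin (yellow divider, tab and label), standing in the rack's row, its place in the order varies. Same shape, size, mass and axes as the blue bin: 110 (x) by 50 (y) mm, walls 60 high, divider tab to 80 mm, two open pockets. Point: plan centre, 30 mm above the underside.
- green_mid (a point): The green bin (green divider, tab and label), standing in the rack's row, its place in the order varies. Same shape, size, mass and axes as the blue bin: 110 (x) by 50 (y) mm, walls 60 high, divider tab to 80 mm, two open pockets. Point: plan centre, 30 mm above the underside.
- white_mid (a point): The white bin (white divider, tab and label), standing in the rack's row, its place in the order varies. Same shape, size, mass and axes as the blue bin: 110 (x) by 50 (y) mm, walls 60 high, divider tab to 80 mm, two open pockets. Point: plan centre, 30 mm above the underside.
- blue_label (a point): Centre of the blue bin's front label: 55 mm in front (-x) of the bin's centre, 38 mm above its underside.
- canister_mid (a point): Upright brass screw-top canister, 68 mm across, 84 mm high; this point is at its centre, 42 mm up. Bystander.
- trunk_lock_mid (a point): Bronze trunk lock lying flat on the tabletop, 70 mm (x) by 95 mm (y) by 36 mm high; point on its centre line 15 mm up. Bystander.
- handle_block_mid (a point): Rosewood handle block, 115 mm (x) by 40 mm (y) by 40 mm high, lying on the tabletop; point at its centre. Bystander.
Not all that is in view belongs to the job. Leave any purple look-alike of the part that bears green_mid alone.

How it is judged:
By the outcome, as a careful person would: the job done as asked, in the order asked, and still so for the second after the job is handed in, with the robot touching nothing.
It also fails if it takes over 58 s, if anything falls off the work surface, if the arm or the gripper's body presses on something with over 40 N, if the wrist force passes 120 N, or if a joint passes its speed limit or range.

## Working session

There is one attempt and no reset: what is moved stays moved. The work goes in short steps, Python scripts to look and compute and a tool call to move; the robot and the scene stay as the last step left them, time stands still between calls to the robot, and variables do not carry over. Pictures are saved under pics/ and viewed, and the job is handed in when it is done.

Besides the shell and the picture viewer there is one more tool, called after "Call:" as name([rows], argument=value, ...), one row to a line, values as JSON. step_arm: Moves the arm, as the interface text tells. Its arguments: {"type":"object","properties":{"rows":{"type":"array","items":{"type":"array","items":{"type":"number"}}},"grip":{"type":"number"}},"required":["rows"]}

```bash
mkdir -p pics; ls; python3 - <<'E'
from cell import env
import cv2
print(env.state())
for n in("scene","side","wrist"):
    c=env.get_calibration(n);print(n,c)
    cv2.imwrite(f"pics/{n}0.png",env.read_camera(n)[:,:,::-1])
E
```

```text
pics
{'t': 0.0, 'joints': array([ 1.15144035e+00,  4.91568615e-01,  1.55942720e+00, -8.49969868e-06,
        1.09167405e+00, -1.05588960e-01]), 'qvel': array([-2.97597761e-05, -5.94123748e-04, -7.77780279e-04,  5.79074778e-04,
       -1.45249567e-03, -7.85186740e-04]), 'tau': array([-2.90706012e-03, -6.12637424e+01, -2.58185649e+01,  6.91408035e-02,
        4.81880992e-02, -6.91592413e-05]), 'eef_pos': array([192.79448308, 594.31161587, 239.06376346]), 'tcp_rot': array([ 3.04300168,  1.56971909, -1.98315039]), 'ft_force': array([-0.2428527 , -0.05988089,  0.44023442]), 'moment': array([-0.02434749,  0.02999976, -0.01891226]), 'opening': 0.9961911231067201}
scene {'fx': 553.9421355922261, 'fy': 553.9421355922261, 'cx': 326.3811138441428, 'cy': 240.23188909858104, 'D': array([-0.01914326,  0.        ,  0.        ,  0.        ,  0.        ]), 'pose': array([[-8.51452916e-01,  3.09707774e-01, -4.23212744e-01,
         9.23446824e+02],
       [ 5.24412287e-01,  5.09642881e-01, -6.82096685e-01,
         6.19190492e+02],
       [ 4.43671593e-03, -8.02711174e-01, -5.96351479e-01,
         5.
[... 479 characters left out ...]
005332e-03, -6.93741161e-01, -7.20192025e-01,
         8.21249410e+02],
       [ 0.00000000e+00,  0.00000000e+00,  0.00000000e+00,
         1.00000000e+00]])}
wrist {'fx': 389.0002910544605, 'fy': 389.0002910544605, 'cx': 322.67282103457416, 'cy': 238.62778038771754, 'D': array([-0.05856363,  0.        ,  0.        ,  0.        ,  0.        ]), 'hand_eye': array([[-8.03175976e-05, -2.91911649e-01,  9.56445285e-01,
        -1.45204971e+02],
       [-9.66610413e-04, -9.56444818e-01, -2.91911587e-01,
         8.27401554e+01],
       [ 9.99999530e-01, -9.47955609e-04, -2.05345489e-04,
        -4.88175235e-01],
       [ 0.00000000e+00,  0.00000000e+00,  0.00000000e+00,
         1.00000000e+00]])}
```

View pics/scene0.png

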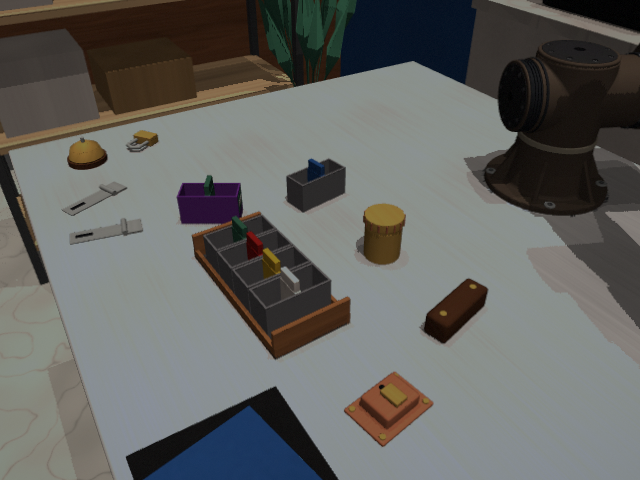

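View pics/side0.png

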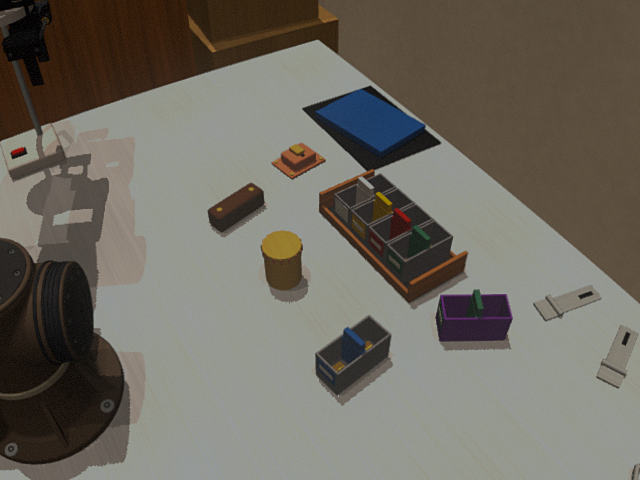

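View pics/wrist0.png

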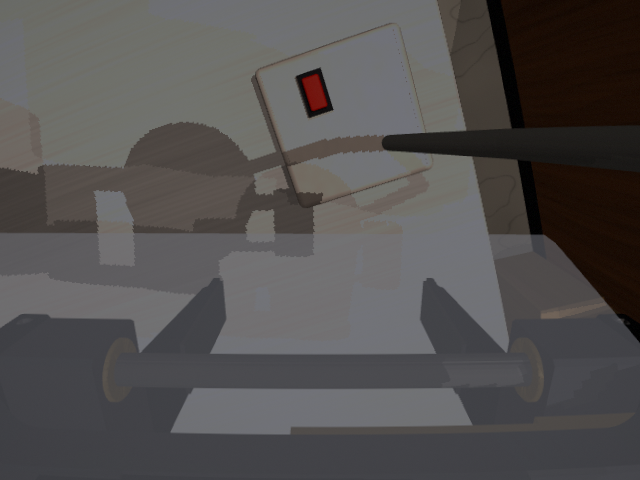

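The rack order, left to right as the robot sees it, is white, yellow, red, green, so blue goes between red and green. There is a purple decoy beside the rack. I'll zoom in to measure.

```bash
cat > h.py <<'E'
import numpy as np, cv2
from cell import env
from scipy.spatial.transform import Rotation as R
def ray(n,uv):
    c=env.get_calibration(n);K=np.array([[c['fx'],0,c['cx']],[0,c['fy'],c['cy']],[0,0,1]])
    p=cv2.undistortPoints(np.array([[uv]],float),K,c['D'])[0,0]
    if n=='wrist':
        s=env.state();T=np.eye(4);T[:3,:3]=R.from_euler('xyz',s['tcp_rot']).as_matrix();T[:3,3]=s['eef_pos'];T=T@c['hand_eye']
    else:T=c['pose']
    return T[:3,3],T[:3,:3]@np.array([p[0],p[1],1])
def onz(n,uv,z):
    o,d=ray(n,uv);return (o+d*(z-o[2])/d[2]).round(1)
def proj(n,P):
    c=env.get_calibration(n);K=np.array([[c['fx'],0,c['cx']],[0,c['fy'],c['cy']],[0,0,1]])
    if n=='wrist':
        s=env.state();T=np.eye(4);T[:3,:3]=R.from_euler('xyz',s['tcp_rot']).as_matrix();T[:3,3]=s['eef_pos'];T=T@c['hand_eye']
    else:T=c['pose']
    W=np.linalg.inv(T)
    return cv2.projectPoints(np.array(P,float),cv2.Rodrigues(W[:3,:3])[0],W[:3,3],K,c['D'])[0][:,0]
def crop(src,x0,y0,w,h,k,dst):
    a=cv2.imread(src)[y0:y0+h,x0:x0+w];cv2.imwrite(dst,cv2.resize(a,None,fx=k,fy=k,interpolation=cv2.INTER_CUBIC))
E
python3 - <<'E'
from h import *
crop('pics/scene0.png',185,200,170,150,4,'pics/c1.png')
crop('pics/side0.png',310,165,160,135,4,'pics/c2.png')
crop('pics/side0.png',305,305,100,95,6,'pics/c3.png')
crop('pics/scene0.png',270,145,100,75,6,'pics/c4.png')
E
```

```text
(no output)
```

View pics/c1.png

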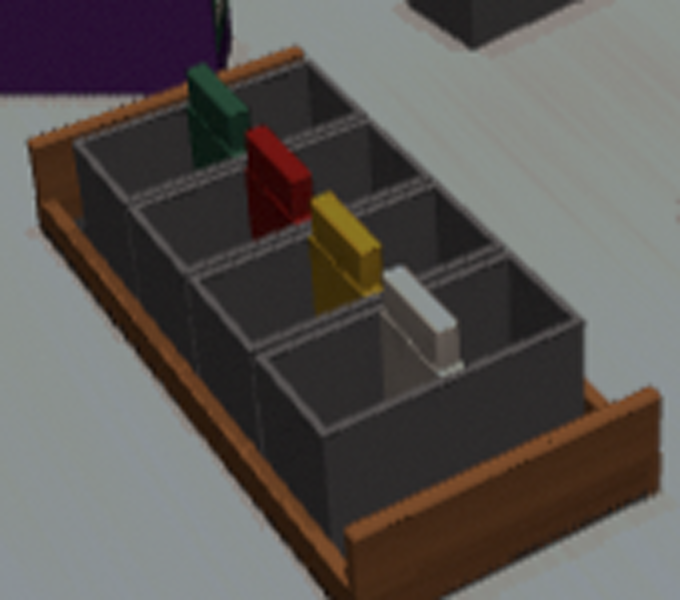

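View pics/c2.png

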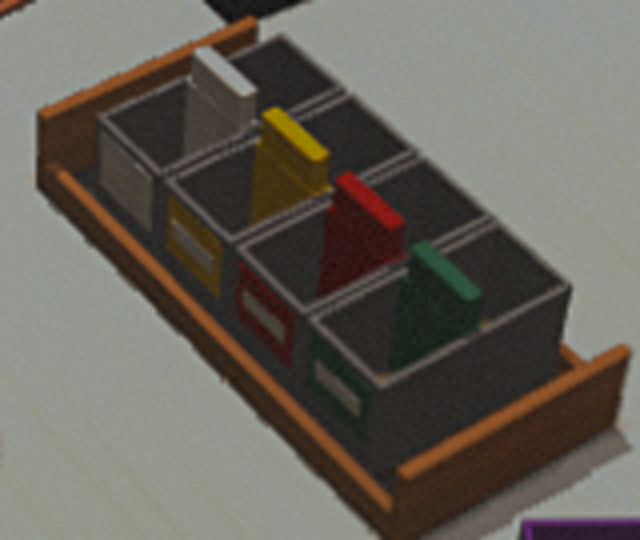

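View pics/c3.png

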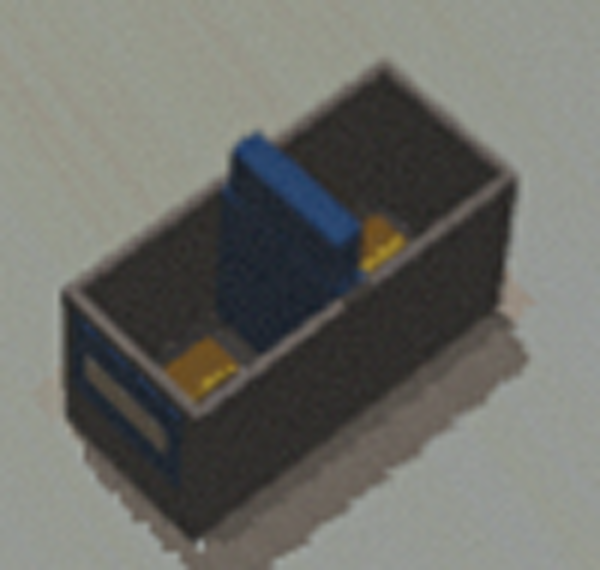

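View pics/c4.png

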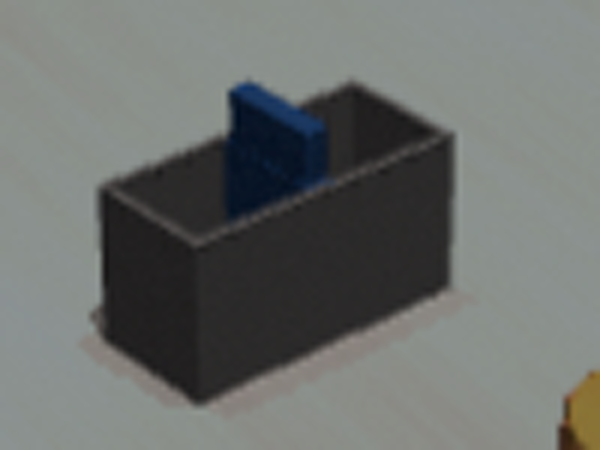

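```bash
python3 - <<'E'
from h import *
def g(n,x0,y0,k,pts,z):
    q=np.array([onz(n,(x0+(u+.5)/k-.5,y0+(v+.5)/k-.5),z)[:2] for u,v in pts]);return q
def rep(t,q):
    c=q.mean(0);d=(q[1]+q[2]-q[0]-q[3]);  # order FL, BL, BR, FR
    print(t,q.tolist(),'c',c.round(1),'yaw',np.degrees(np.arctan2(d[1],d[0])).round(2),'len',np.linalg.norm(d)/2,'w',np.linalg.norm(q[0]+q[1]-q[2]-q[3])/2)
rep('row side',g('side',310,165,4,[(98,117),(282,35),(571,288),(380,387)],66))
rep('row scene',g('scene',185,200,4,[(583,322),(325,432),(77,145),(305,62)],66))
rep('blue side',g('side',305,305,6,[(65,290),(383,62),(516,177),(195,412)],60))
rep('blue scene',g('scene',270,145,6,[(453,133),(197,243),(102,187),(352,83)],60))
print('tabs side top', g('side',310,165,4,[(223,75),(296,138),(369,203),(446,273)],86).tolist())
print('tabs scene top', g('scene',185,200,4,[(420,302),(348,230),(282,160),(220,97)],86).tolist())
print('rack ends side right outer top', g('side',310,165,4,[(395,470),(626,345),(40,113),(255,18)],50).tolist())
print('rack scene', g('scene',185,200,4,[(348,530),(660,392),(30,143),(302,50)],50).tolist())
print('canister', onz('side',(282,246),84),onz('scene',(384,217),84))
E
```

```text
row side [[590.0, 94.6], [698.2, 99.2], [707.6, -107.7], [600.6, -110.7]] c [649.1  -6.1] yaw 2.02 len 107.66707946257304 w 206.3424580642578
row scene [[592.9, 98.1], [699.7, 101.1], [710.3, -101.9], [604.5, -108.0]] c [651.8  -2.7] yaw 2.45 len 106.3973331432701 w 204.85095191382442
blue side [[381.8, -185.2], [488.5, -167.8], [496.8, -215.9], [390.4, -231.7]] c [ 439.4 -200.1] yaw 8.86 len 107.83534902804368 w 48.04885534536697
blue scene [[382.5, -183.9], [489.6, -166.5], [498.4, -212.7], [392.8, -230.6]] c [ 440.8 -198.4] yaw 9.42 len 107.80466130924025 w 47.4215668235456
tabs side top [[642.8, 70.5], [646.5, 17.4], [649.4, -34.1], [651.7, -86.2]]
tabs scene top [[649.2, 78.3], [652.2, 28.0], [654.1, -24.2], [656.9, -75.7]]
rack ends side right outer top [[588.2, -140.5], [718.2, -136.7], [577.7, 126.6], [706.4, 132.3]]
rack scene [[707.9, 132.4], [579.6, 130.0], [720.1, -135.2], [591.8, -139.2]]
canister [435.1  11.9  84. ] [444.4  26.8  84. ]
```

```bash
cat >> h.py <<'E'
def go(x,y,z,yaw):
    s=env.state();M=R.from_euler('xyz',s['tcp_rot']).as_matrix();p=s['eef_pos']
    d=M.T@(np.array([x,y,z])-p)
    best=None
    for a in (yaw,yaw+180):
        a=np.radians(a);Z=np.array([np.cos(a),np.sin(a),0]);X=np.array([0,0,-1.]);Y=np.cross(Z,X)
        T=np.stack([X,Y,Z],1);w=R.from_matrix(M.T@T).as_rotvec()
        print('t',round(s['t'],2),'shift tool',d.round(1),'rot',w.round(3))
    print('pos',p.round(1),'zyaw',np.degrees(np.arctan2(M[1,2],M[0,2])).round(1),'Xdir',M[:,0].round(3),'q',s['joints'].round(2),'F',s['ft_force'].round(1))
E
python3 - <<'E'
from h import *
go(651,-30,240,2.3)
E
```

```text
t 0.15 shift tool [-5.000e-01 -6.285e+02 -4.525e+02] rot [ 1.217e+00 -1.000e-03  0.000e+00]
t 0.15 shift tool [-5.000e-01 -6.285e+02 -4.525e+02] rot [-1.925e+00 -0.000e+00 -1.000e-03]
pos [192.9 594.4 239.2] zyaw 72.0 Xdir [-0.    -0.001 -1.   ] q [ 1.15  0.49  1.56 -0.    1.09 -0.11] F [ 0.3  0.3 -0.3]
```

Call:
step_arm([
  [0,-60,0,0.1,0,0],
  [0,-62,0,0.1,0,0],
  [0,-62,0,0.1,0,0],
  [0,-62,0,0.1,0,0],
  [0,-62,0,0.1,0,0],
  [0,-62,0,0.1,0,0],
  [0,-62,0,0.1,0,0],
  [0,-62,0,0.1,0,0],
], grip=40)

```text
t: 1.15
eef_pos: [572.0, 294.1, 236.6]
tcp_rot: [-2.944, 1.567, -2.505]
ft_force: [0.1, 0.1, -0.3]
opening: 0.416
```

```bash
python3 - <<'E'
from h import *
go(651,-30,240,2.3)
E
```

```text
t 1.15 shift tool [  -3.  -326.9  -66.3] rot [ 0.399 -0.003  0.001]
t 1.15 shift tool [  -3.  -326.9  -66.3] rot [-2.743e+00 -2.000e-03 -4.000e-03]
pos [572.  294.1 236.6] zyaw 25.2 Xdir [-0.003 -0.002 -1.   ] q [ 0.37  0.52  1.51 -0.    1.11 -0.07] F [ 0.1  0.1 -0.3]
```

Call:
step_arm([
  [0,-54,-11,0.066,0,0],
  [0,-54,-11,0.066,0,0],
  [0,-54,-11,0.067,0,0],
  [0,-54,-6,0.067,0,0],
  [0,-54,0,0.067,0,0],
  [0,-50,0,0.066,0,0],
  [0,0,0,0,0,0],
])

```text
t: 2.02
eef_pos: [621.5, -40.3, 234.9]
tcp_rot: [-2.735, 1.565, -2.715]
ft_force: [0.3, 0.1, -0.0]
opening: 0.423
```

```bash
python3 - <<'E'
from h import *
go(651,-30,240,2.3)
cv2.imwrite('pics/w1.png',env.read_camera('wrist')[:,:,::-1])
E
```

```text
t 2.02 shift tool [-5.3  9.7 29.7] rot [-0.02  -0.005  0.002]
t 2.02 shift tool [-5.3  9.7 29.7] rot [3.122e+00 3.000e-03 8.000e-03]
pos [621.5 -40.3 234.9] zyaw 1.2 Xdir [-0.005 -0.002 -1.   ] q [-0.17  0.49  1.57 -0.    1.09 -0.19] F [ 0.3  0.1 -0. ]
```

View pics/w1.png

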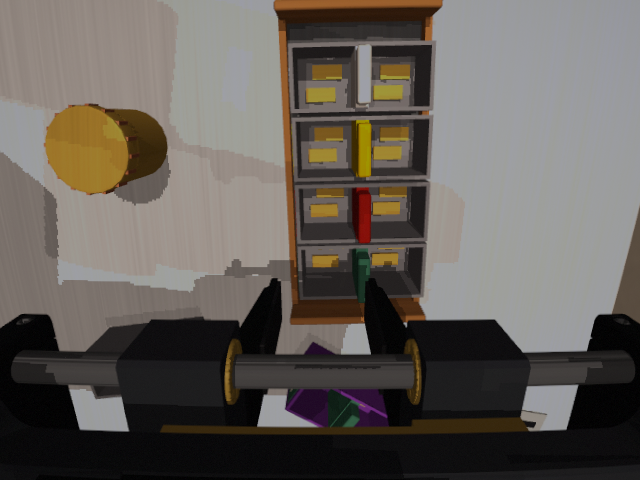

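```bash
python3 - <<'E'
from h import *
crop('pics/w1.png',270,0,180,150,4,'pics/d1.png')
crop('pics/w1.png',270,170,180,150,4,'pics/d2.png')
E
```

```text
(no output)
```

View pics/d1.png

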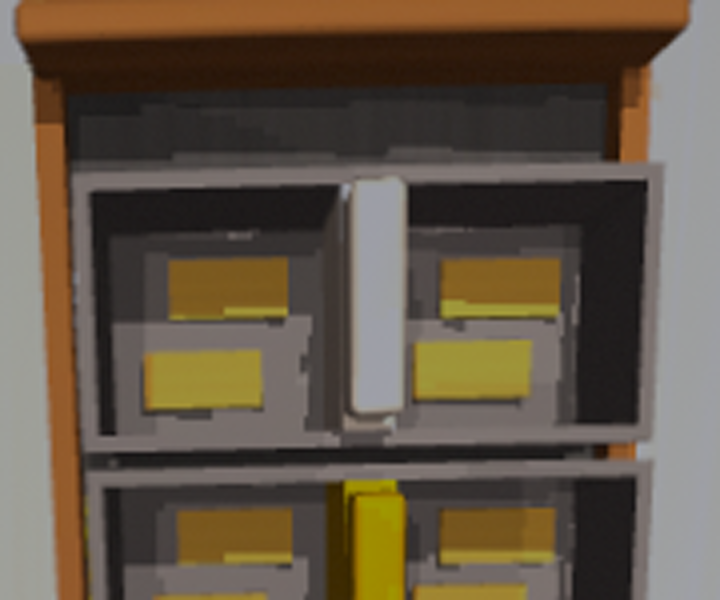

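View pics/d2.png

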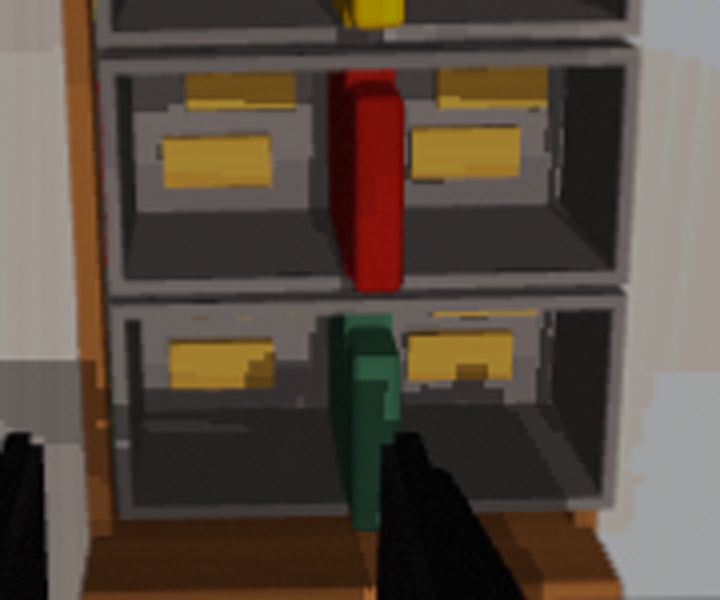

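```bash
python3 - <<'E'
from h import *
def g(y0,pts,z):
    q=np.array([onz('wrist',(270+(u+.5)/4-.5,y0+(v+.5)/4-.5),z)[:2] for u,v in pts]);return q
for n,y0,p in [('white',0,[(72,172),(664,165),(650,440),(85,450)]),('red',170,[(102,60),(640,47),(630,283),(108,293)]),('green',170,[(108,308),(628,292),(612,505),(120,515)])]:
    q=g(y0,p,66);d=q[1]+q[2]-q[0]-q[3];print(n,q.tolist(),q.mean(0),np.degrees(np.arctan2(d[1],d[0])),np.linalg.norm(d)/2)
print('redtab',g(170,[(380,97),(380,290)],86),'whitetab',g(0,[(380,180),(378,412)],86))
print('wall',g(0,[(20,38),(686,28)],50),g(0,[(66,95),(608,85)],6),g(170,[(90,530),(605,522)],50))
E
```

```text
white [[591.3, 98.8], [701.1, 102.9], [702.9, 53.6], [593.8, 49.1]] [647.275  76.1  ] 2.249842039429182 109.53443522472743
red [[597.2, -7.3], [706.2, -2.0], [709.1, -52.1], [598.5, -56.9]] [652.75  -29.575] 2.6333326592804656 109.91607025362586
green [[598.5, -60.3], [708.9, -54.1], [710.4, -103.7], [601.3, -108.6]] [654.775 -81.675] 2.8949515062181677 109.8902406949771
redtab [[651.8  -9.9]
 [653.9 -48.6]] whitetab [[646.7  95.1]
 [648.1  56.5]]
wall [[579.8 125.5]
 [707.3 130.6]] [[584.4 125. ]
 [702.7 130. ]] [[ 593.2 -120.5]
 [ 713.8 -115.7]]
```

Call:
step_arm([
  [0,10,31,-0.02,-0.005,0.002],
  [50,0,0,0,0,0],
  [40,0,0,0,0,0],
  [0,0,0,0,0,0],
])

```text
t: 2.58
eef_pos: [652.8, -22.0, 143.2]
tcp_rot: [1.023, 1.57, 1.073]
ft_force: [0.9, 0.1, 0.6]
opening: 0.425
```

```bash
python3 - <<'E'
from h import *
go(652.5,-29.5,47,2.4)
E
```

```text
t 2.58 shift tool [96.2 -7.6 -0.7] rot [ 0.008  0.001 -0.001]
t 2.58 shift tool [96.2 -7.6 -0.7] rot [-3.134e+00  2.000e-03  1.000e-03]
pos [652.8 -22.  143.2] zyaw 2.9 Xdir [ 0.001  0.001 -1.   ] q [-0.14  0.63  1.58  0.    0.93 -0.19] F [0.9 0.1 0.6]
```

```bash
python3 - <<'E'
from h import *
s=env.state();print(s['eef_pos'],s['qvel'].round(3))
cv2.imwrite('pics/w2.png',env.read_camera('wrist')[:,:,::-1])
s=env.state();print(s['eef_pos'],s['qvel'].round(3))
E
```

```text
[652.79563026 -21.98679277 143.23975508] [ 0.018 -0.041 -0.037  0.001  0.018  0.001]
[653.61788524 -22.13173554 145.13442665] [-0.009 -0.038 -0.031 -0.002  0.015 -0.   ]
```

View pics/w2.png

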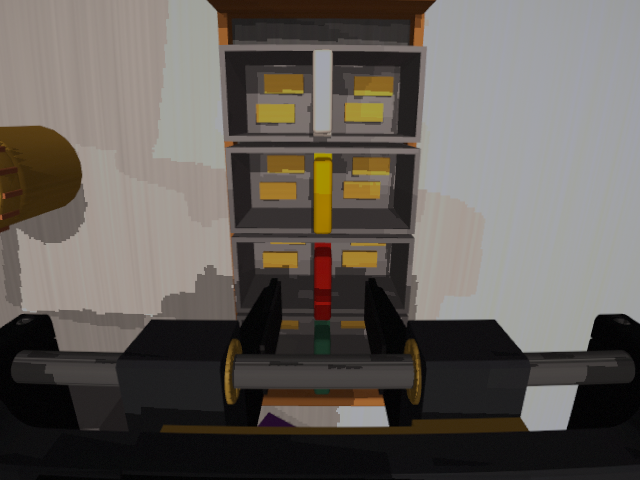

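```bash
python3 - <<'E'
from h import *
print([onz('wrist',p,86) for p in [(322,51),(322,132),(323,319)]])
q=[onz('wrist',p,66) for p in [(222,48),(424,48),(420,143),(228,145),(233,236),(413,236),(237,313),(409,311)]];print(q)
go(652.5,-31,47,2.4)
E
```

```text
[array([647.8,  92.9,  86. ]), array([649.6,  54.6,  86. ]), array([655.4, -51.4,  86. ])]
[array([594.3,  95.3,  66. ]), array([701.9, 100.6,  66. ]), array([705.3,  50.9,  66. ]), array([597. ,  44.5,  66. ]), array([599. ,  -9.1,  66. ]), array([707.5,  -3.9,  66. ]), array([600.5, -60.8,  66. ]), array([710.9, -54.1,  66. ])]
t 2.62 shift tool [98.1 -8.8 -1.9] rot [ 0.008  0.003 -0.   ]
t 2.62 shift tool [98.1 -8.8 -1.9] rot [-3.134e+00  1.000e-03  5.000e-03]
pos [653.6 -22.1 145.1] zyaw 2.9 Xdir [ 0.003  0.001 -1.   ] q [-0.14  0.63  1.58  0.    0.93 -0.19] F [ 0.2  0.8 -0.4]
```

Call:
step_arm([
  [20,-9,0,0.005,0,0],
  [30,0,0,0,0,0],
  [0,0,0,0,0,0],
  [0,0,0,0,0,0],
])

```text
t: 3.12
eef_pos: [656.5, -31.7, 98.2]
tcp_rot: [-0.091, 1.56, -0.045]
ft_force: [0.4, 0.1, 0.3]
opening: 0.419
```

```bash
python3 - <<'E'
from h import *
go(654,-31,47,2.4)
cv2.imwrite('pics/s3.png',env.read_camera('side')[:,:,::-1])
crop('pics/s3.png',280,100,220,180,3,'pics/s3c.png')
E
```

```text
t 3.12 shift tool [51.2  0.8 -3. ] rot [0.004 0.011 0.001]
t 3.12 shift tool [51.2  0.8 -3. ] rot [-3.138e+00 -2.000e-03  1.700e-02]
pos [656.5 -31.7  98.2] zyaw 2.6 Xdir [ 0.011 -0.    -1.   ] q [-0.15  0.69  1.61  0.    0.83 -0.2 ] F [0.4 0.1 0.3]
```

View pics/s3c.png

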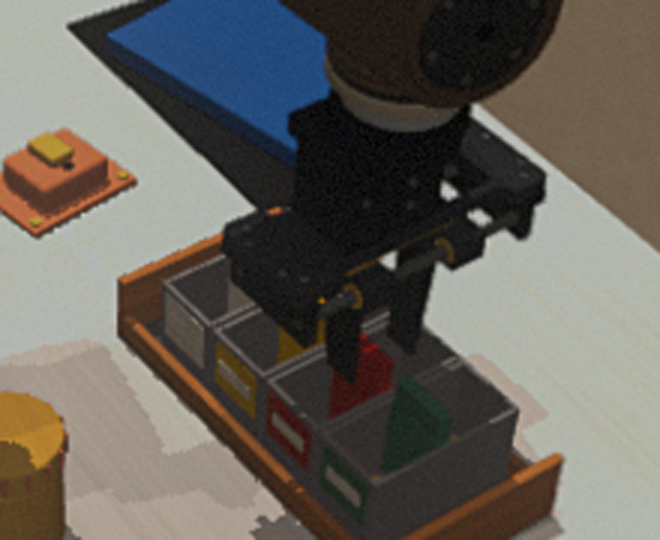

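The fingers straddle the red tab, so I'll descend into red's pockets.

Call:
step_arm([
  [18,0,-2,0,0.008,0],
  [18,0,0,0,0,0],
  [14,0,0,0,0,0],
  [0,0,0,0,0,0],
])

```text
t: 3.68
eef_pos: [654.7, -31.8, 45.4]
tcp_rot: [-0.358, 1.567, -0.312]
ft_force: [0.4, 0.3, -0.7]
opening: 0.417
```

```bash
python3 - <<'E'
from h import *
go(654,-31,47,2.4)
E
```

```text
t 3.67 shift tool [-1.6  0.9 -0.6] rot [0.004 0.003 0.001]
t 3.67 shift tool [-1.6  0.9 -0.6] rot [-3.138e+00 -2.000e-03  5.000e-03]
pos [654.7 -31.8  45.4] zyaw 2.6 Xdir [ 0.003 -0.001 -1.   ] q [-0.15  0.76  1.64 -0.    0.74 -0.19] F [ 0.4  0.3 -0.7]
```

Call:
step_arm([
  [0,5,0,0,0,0],
  [0,5,0,0,0,0],
  [0,5,0,0,0,0],
  [0,5,0,0,0,0],
  [0,5,0,0,0,0],
  [0,0,0,0,0,0],
])

```text
t: 4.42
eef_pos: [653.9, -5.1, 46.4]
tcp_rot: [-0.369, 1.566, -0.323]
ft_force: [-0.6, 0.3, -0.2]
opening: 0.421
```

Call:
step_arm([
  [0,4,0,0,0,0],
  [0,4,0,0,0,0],
  [0,4,0,0,0,0],
  [0,0,0,0,0,0],
])

```text
t: 4.92
eef_pos: [653.5, 7.4, 46.5]
tcp_rot: [-0.378, 1.565, -0.332]
ft_force: [0.1, -0.2, 0.1]
opening: 0.422
```

```bash
python3 - <<'E'
from h import *
go(654,-31,47,2.4)
for n in('side','scene'): cv2.imwrite(f'pics/{n}4.png',env.read_camera(n)[:,:,::-1])
crop('pics/side4.png',300,100,200,200,3,'pics/s4c.png')
crop('pics/scene4.png',180,180,200,180,3,'pics/s4d.png')
E
```

```text
t 4.92 shift tool [ -0.5 -38.4  -1.2] rot [0.004 0.005 0.002]
t 4.92 shift tool [ -0.5 -38.4  -1.2] rot [-3.138e+00 -3.000e-03  8.000e-03]
pos [653.5   7.4  46.5] zyaw 2.6 Xdir [ 0.005 -0.002 -1.   ] q [-0.09  0.75  1.64 -0.    0.74 -0.13] F [ 0.1 -0.2  0.1]
```

View pics/s4c.png

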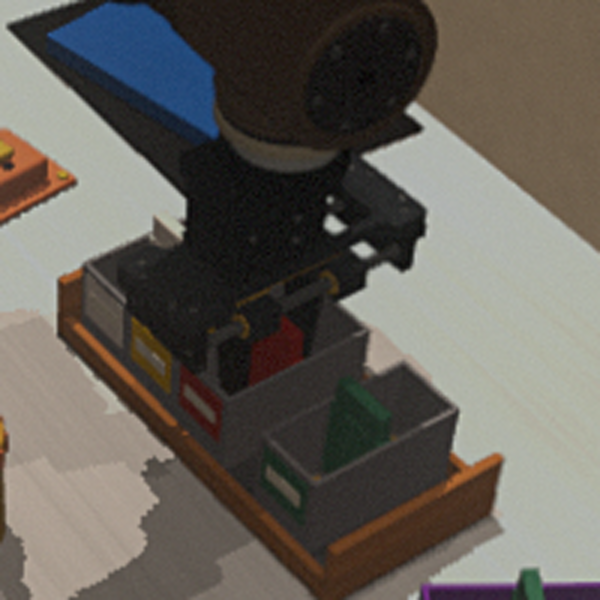

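View pics/s4d.png

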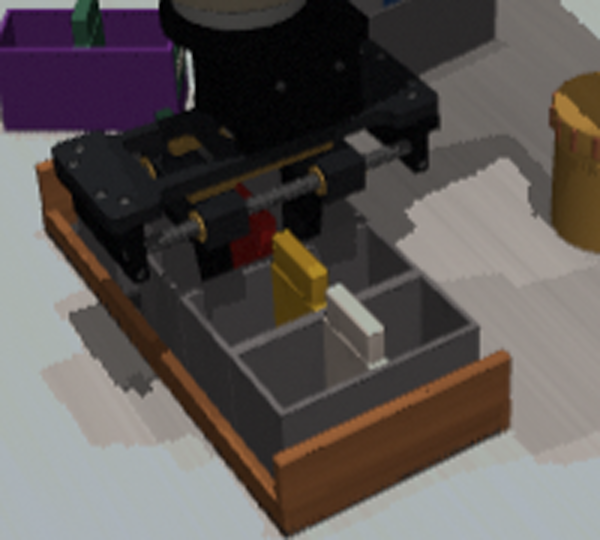

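Call:
step_arm([
  [0,2,0,0,0,0],
  [0,2,0,0,0,0],
  [0,0,0,0,0,0],
])

```text
t: 5.4
eef_pos: [653.3, 11.1, 46.5]
tcp_rot: [-0.412, 1.565, -0.366]
ft_force: [0.1, -0.2, -0.0]
opening: 0.42
```

Call:
step_arm([
  [0,2,0,0,0,0],
  [0,0,0,0,0,0],
])

```text
t: 5.65
eef_pos: [653.1, 11.8, 46.6]
tcp_rot: [-0.681, 1.565, -0.635]
ft_force: [0.8, -0.0, -0.5]
opening: 0.421
```

Call:
step_arm([
  [0,2,0,0,0,0],
  [0,2,0,0,0,0],
])

```text
t: 5.9
eef_pos: [653.1, 11.9, 46.6]
tcp_rot: [-1.059, 1.562, -1.014]
ft_force: [-0.5, -17.9, -1.0]
opening: 0.42
```

```bash
python3 - <<'E'
from h import *
go(654,-31,47,2.4);s=env.state();print(s['moment'],s['tau'])
for n in('side','scene'): cv2.imwrite(f'pics/{n}5.png',env.read_camera(n)[:,:,::-1])
crop('pics/scene5.png',240,260,120,100,6,'pics/s5d.png')
E
```

```text
t 5.9 shift tool [ -0.  -42.9  -1. ] rot [0.003 0.005 0.008]
t 5.9 shift tool [ -0.  -42.9  -1. ] rot [-3.139 -0.013  0.007]
pos [653.1  11.9  46.6] zyaw 2.6 Xdir [ 0.005 -0.008 -1.   ] q [-0.08  0.75  1.64 -0.01  0.74 -0.12] F [ -0.5 -17.9  -1. ]
[-2.95171742  0.18266241 -0.19141812] [ 12.44025439 -70.2874589  -18.30241621   2.92725407   0.16233556
  -0.17956167]
```

View pics/s5d.png

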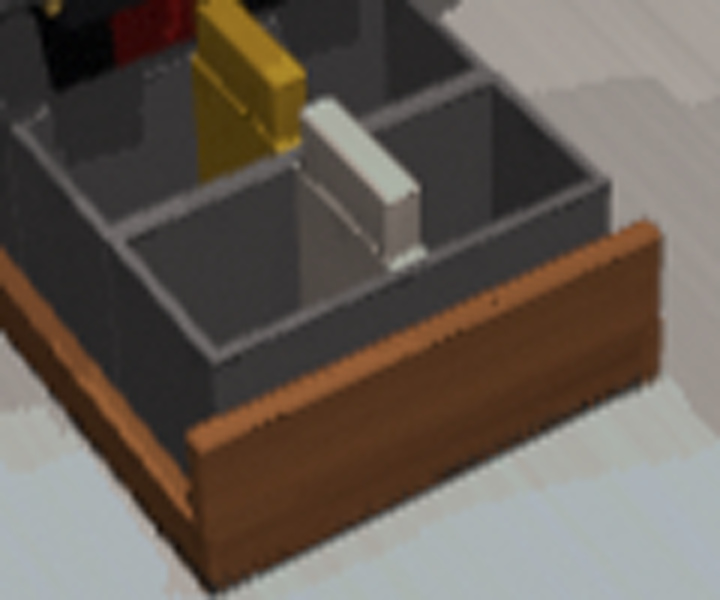

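Call:
step_arm([
  [0,-6,0,0,0,0],
  [0,-6,0,0,0,0],
  [-25,0,0,0,0,0],
  [-40,0,0,0,0,0],
  [0,-42,2,0,0,0],
  [0,-42,1,0,0,0],
  [0,0,0,0,0,0],
  [0,0,0,0,0,0],
])

```text
t: 7.0
eef_pos: [660.4, -84.0, 114.6]
tcp_rot: [-0.875, 1.563, -0.829]
ft_force: [-0.8, 0.5, 0.6]
opening: 0.418
```

```bash
python3 - <<'E'
from h import *
go(656,-84,47,2.4)
for n in('side','wrist'): cv2.imwrite(f'pics/{n}6.png',env.read_camera(n)[:,:,::-1])
crop('pics/side6.png',300,150,200,150,4,'pics/s6c.png')
s=env.state();print(s['qvel'].round(3))
E
```

```text
t 7.0 shift tool [67.6  0.6 -4.7] rot [0.005 0.005 0.006]
t 7.0 shift tool [67.6  0.6 -4.7] rot [-3.137 -0.009  0.008]
pos [660.4 -84.  114.6] zyaw 2.7 Xdir [ 0.005 -0.006 -1.   ] q [-0.22  0.68  1.57 -0.01  0.88 -0.27] F [-0.8  0.5  0.6]
[ 0.006  0.002 -0.002 -0.001 -0.001 -0.002]
```

View pics/s6c.png

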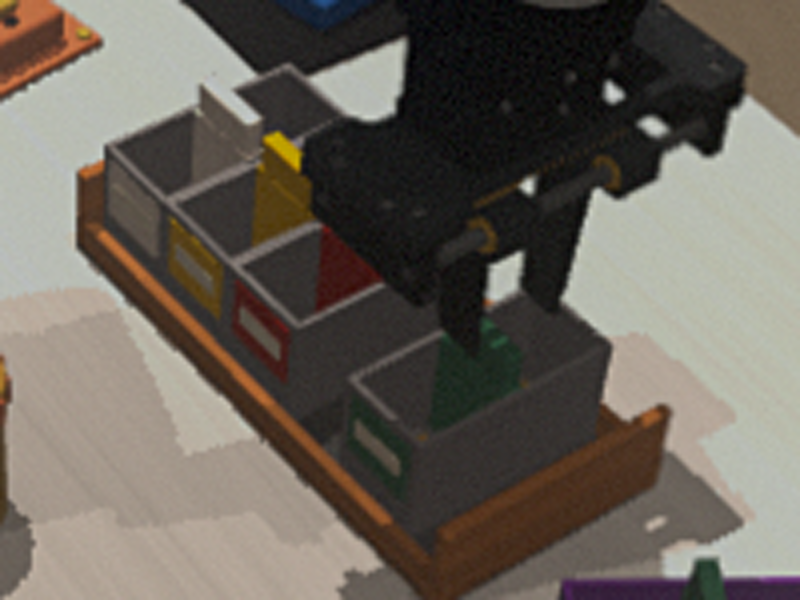

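View pics/wrist6.png

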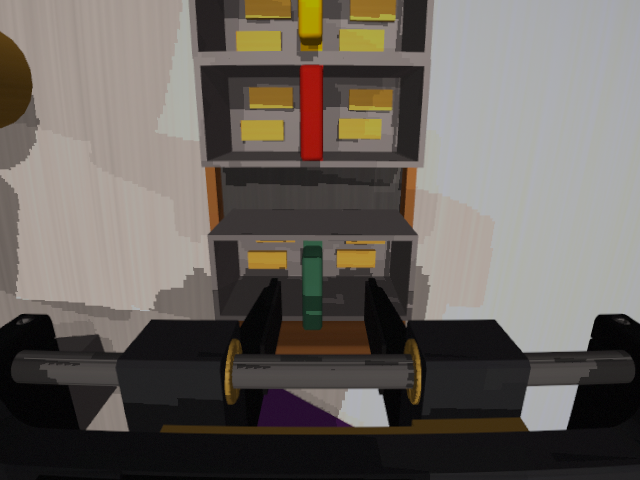

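```bash
python3 - <<'E'
from h import *
print([onz('wrist',p,86) for p in [(312,328),(312,66),(312,160)]])
print([onz('wrist',p,66) for p in [(210,234),(415,234),(203,165),(424,164)]])
E
```

```text
[array([ 656. , -101.9,   86. ]), array([651.3,  20.2,  86. ]), array([652.8, -18.4,  86. ])]
[array([600.8, -60.8,  66. ]), array([707.5, -56. ,  66. ]), array([598.6, -25.2,  66. ]), array([707.8, -19.8,  66. ])]
```

Call:
step_arm([
  [15,1,-5,0,0.005,0.006],
  [20,0,0,0,0,0],
  [20,0,0,0,0,0],
  [12,0,0,0,0,0],
  [0,0,0,0,0,0],
  [0,-5,0,0,0,0],
  [0,-5,0,0,0,0],
  [0,0,0,0,0,0],
])

```text
t: 8.1
eef_pos: [654.5, -89.8, 43.4]
tcp_rot: [2.467, 1.568, 2.519]
ft_force: [-0.2, 0.3, 0.0]
opening: 0.422
```

Call:
step_arm([
  [0,-5,0,0,0,0],
  [0,-5,0,0,0,0],
  [0,-5,0,0,0,0],
  [0,-5,0,0,0,0],
  [0,-3,0,0,0,0],
  [0,-3,0,0,0,0],
  [0,0,0,0,0,0],
])

```text
t: 8.98
eef_pos: [656.0, -117.7, 44.0]
tcp_rot: [2.265, 1.569, 2.316]
ft_force: [-0.4, -0.2, 0.4]
opening: 0.422
```

Call:
step_arm([
  [0,-2,0,0,0,0],
  [0,-2,0,0,0,0],
  [0,-2,0,0,0,0],
])

```text
t: 9.35
eef_pos: [656.1, -120.7, 44.0]
tcp_rot: [1.914, 1.564, 1.963]
ft_force: [1.3, 17.3, 3.2]
opening: 0.419
```

Call:
step_arm([
  [0,-2,0,0,0,0],
  [0,-2,0,0,0,0],
])

```text
t: 9.6
eef_pos: [656.1, -120.7, 44.0]
tcp_rot: [1.859, 1.559, 1.908]
ft_force: [0.9, 13.7, 3.0]
opening: 0.421
```

Call:
step_arm([
  [0,6,0,0,0,0],
  [0,6,0,0,0,0],
  [-30,0,0,0,0,0],
  [-50,0,0,0,0,0],
  [-50,0,0,0,0,0],
  [-20,-40,-30,0,0,0],
  [0,0,0,0,0,0],
  [0,0,0,0,0,0],
])

```text
t: 10.6
eef_pos: [627.6, -151.4, 198.1]
tcp_rot: [1.983, 1.561, 2.033]
ft_force: [0.9, 0.7, -0.4]
opening: 0.419
```

```bash
python3 - <<'E'
from h import *
go(440,-199,190,9.2)
for n in('side','wrist'): cv2.imwrite(f'pics/{n}7.png',env.read_camera(n)[:,:,::-1])
crop('pics/side7.png',300,150,200,150,4,'pics/s7c.png')
s=env.state();print(s['eef_pos'],s['qvel'].round(3))
E
```

```text
t 10.6 shift tool [   8.5  -38.1 -189.7] rot [-0.11  -0.003 -0.009]
t 10.6 shift tool [   8.5  -38.1 -189.7] rot [ 3.031 -0.014  0.005]
pos [ 627.6 -151.4  198.1] zyaw 2.9 Xdir [-0.004  0.009 -1.   ] q [-0.34  0.56  1.55  0.01  1.04 -0.4 ] F [ 0.9  0.7 -0.4]
[ 627.67680198 -151.12958443  197.62677897] [ 0.006  0.009  0.002  0.001  0.002 -0.003]
```

View pics/wrist7.png

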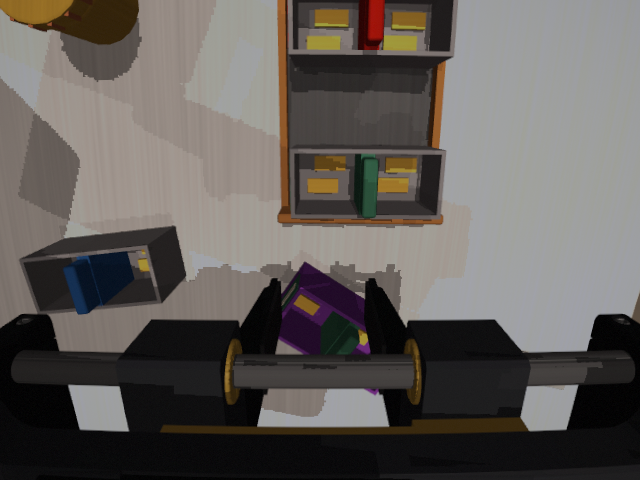

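View pics/s7c.png

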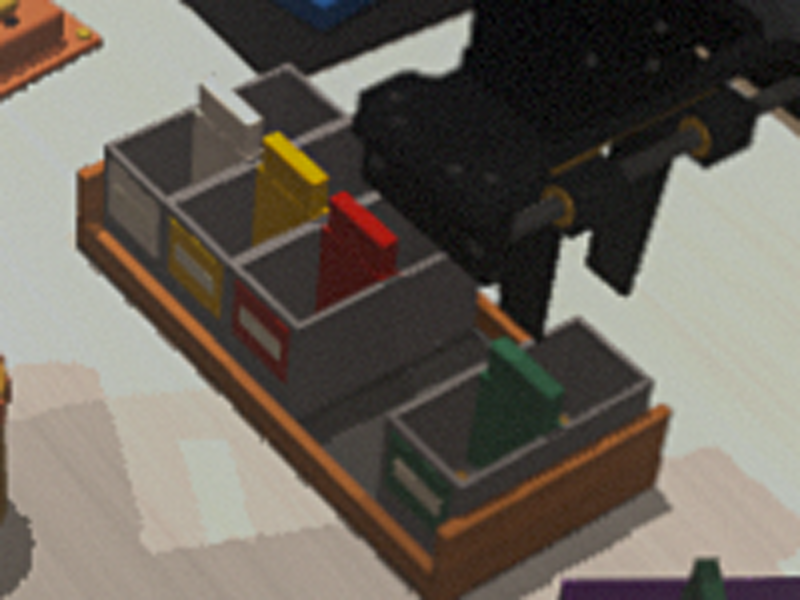

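```bash
python3 - <<'E'
from h import *
f=lambda p,z:onz('wrist',p,z)[:2]
print('red edge',f((291,54),66),f((452,54),66),'green edge',f((290,149),66),f((445,150),66),'green low',f((295,216),66),f((442,216),66))
print('tabs red low',f((371,48),86),'green',f((369,157),86),f((369,216),86))
q=np.array([f(p,60) for p in[(22,260),(150,245),(160,300),(35,308)]]);print('blue',q,q.mean(0))
print('bluetab',f((71,262),80),f((80,308),80))
E
```

```text
red edge [599.7 -26.1] [706.2 -20.1] green edge [600.9 -88. ] [709.5 -82.9] green low [ 605.9 -135.9] [ 713.6 -130.3]
tabs red low [650.2 -23.4] green [654.2 -89.2] [ 657.4 -128.6]
blue [[ 385.3 -184.4]
 [ 493.6 -166. ]
 [ 498.  -212.5]
 [ 389.  -227. ]] [ 441.475 -197.475]
bluetab [ 441.2 -175.7] [ 442.9 -213.3]
```

Call:
step_arm([
  [0,-10,-55,-0.03,0,0],
  [0,-10,-55,-0.03,0,0],
  [0,-8,-50,-0.03,0,-0.009],
  [0,-4,-24,-0.02,0,0],
  [0,0,0,0,0,0],
  [0,0,0,0,0,0],
], grip=50)

```text
t: 11.45
eef_pos: [444.3, -197.2, 194.1]
tcp_rot: [2.718, 1.562, 2.888]
ft_force: [-0.6, -0.6, -0.2]
opening: 0.525
```

```bash
python3 - <<'E'
from h import *
go(441,-198.5,190,9.3)
cv2.imwrite('pics/w8.png',env.read_camera('wrist')[:,:,::-1])
E
```

```text
t 11.45 shift tool [ 4.1 -0.8 -3.5] rot [ 0.007 -0.008 -0.004]
t 11.45 shift tool [ 4.1 -0.8 -3.5] rot [-3.135  0.006 -0.013]
pos [ 444.3 -197.2  194.1] zyaw 9.7 Xdir [-0.009  0.002 -1.   ] q [-0.55  0.36  1.94 -0.    0.85 -0.72] F [-0.6 -0.6 -0.2]
```

View pics/w8.png

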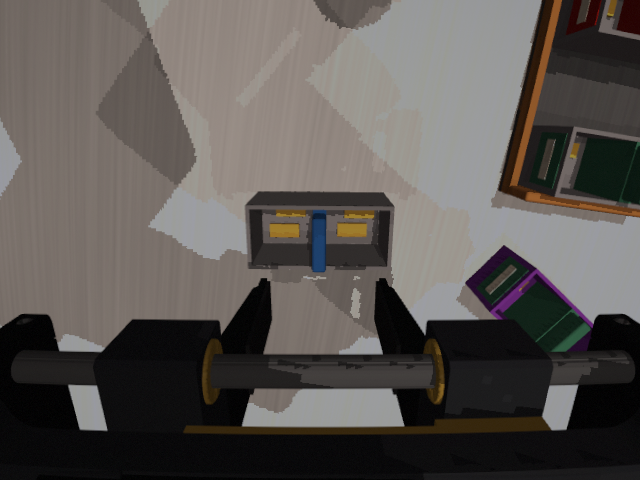

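```bash
python3 - <<'E'
from h import *
f=lambda p,z:onz('wrist',p,z)[:2]
q=np.array([f(p,60) for p in[(248,208),(392,208),(392,268),(249,268)]]);c=q.mean(0);print(q,c)
d=q[1]+q[2]-q[0]-q[3];print(np.degrees(np.arctan2(d[1],d[0])))
print(f((319,211),80),f((319,271),80))
go(c[0],c[1],50,9.7)
E
```

```text
[[ 385.3 -185.8]
 [ 489.6 -167.8]
 [ 499.8 -213.8]
 [ 391.4 -232.7]] [ 441.525 -200.025]
9.841932281891504
[ 436.8 -174.7] [ 444.  -217.9]
t 11.5 shift tool [144.   -3.   -2.1] rot [ 0.    -0.008 -0.004]
t 11.5 shift tool [144.   -3.   -2.1] rot [-3.141  0.006 -0.013]
pos [ 444.3 -197.1  194. ] zyaw 9.7 Xdir [-0.009  0.002 -1.   ] q [-0.55  0.36  1.94 -0.    0.85 -0.72] F [-0.1  0.1 -0.4]
```

Call:
step_arm([
  [40,-2,-3,0,-0.008,-0.004],
  [40,0,0,0,0,0],
  [30,0,0,0,0,0],
  [20,0,0,0,0,0],
  [10,0,0,0,0,0],
  [0,0,0,0,0,0],
])

```text
t: 12.25
eef_pos: [447.3, -198.1, 48.5]
tcp_rot: [-0.733, 1.568, -0.559]
ft_force: [0.0, -0.3, 0.8]
opening: 0.524
```

```bash
python3 - <<'E'
from h import *
go(441,-199,47,9.7)
E
```

```text
t 12.25 shift tool [ 1.5  0.3 -6.4] rot [0.005 0.002 0.002]
t 12.25 shift tool [ 1.5  0.3 -6.4] rot [-3.137e+00 -3.000e-03  3.000e-03]
pos [ 447.3 -198.1   48.5] zyaw 10.0 Xdir [ 0.002 -0.001 -1.   ] q [-0.55  0.6   2.06 -0.    0.48 -0.73] F [ 0.  -0.3  0.8]
```

Call:
step_arm([
  [1,0,-6,-0.004,0,0],
  [0,0,0,0,0,0],
])

```text
t: 12.5
eef_pos: [441.7, -199.3, 48.5]
tcp_rot: [-0.735, 1.566, -0.556]
ft_force: [-0.2, -0.6, 0.1]
opening: 0.527
```

Call:
step_arm([
  [0,0,0,0,0,0],
  [0,0,0,0,0,0],
  [0,0,0,0,0,0],
  [0,0,0,0,0,0],
  [0,0,0,0,0,0],
  [0,0,0,0,0,0],
], grip=0)

```text
t: 13.25
eef_pos: [441.8, -199.5, 49.9]
tcp_rot: [-0.734, 1.565, -0.556]
ft_force: [1.0, 0.5, -0.7]
opening: 0.101
```

Call:
step_arm([
  [-10,0,0,0,0,0],
  [-20,0,0,0,0,0],
  [-30,0,0,0,0,0],
  [-30,0,0,0,0,0],
  [-20,0,0,0,0,0],
  [0,0,0,0,0,0],
  [0,0,0,0,0,0],
])

```text
t: 14.12
eef_pos: [440.2, -198.5, 163.9]
tcp_rot: [-0.72, 1.568, -0.542]
ft_force: [0.0, 0.1, -3.8]
opening: 0.103
```

```bash
python3 - <<'E'
from h import *
go(654,-54.3,160,2.6)
for n in('side','wrist'): cv2.imwrite(f'pics/{n}9.png',env.read_camera(n)[:,:,::-1])
E
```

```text
t 14.12 shift tool [  4.3 104.  236. ] rot [0.133 0.003 0.002]
t 14.12 shift tool [  4.3 104.  236. ] rot [-3.008e+00 -3.000e-03  4.000e-03]
pos [ 440.2 -198.5  163.9] zyaw 10.2 Xdir [ 0.003 -0.002 -1.   ] q [-0.56  0.39  1.99  0.    0.76 -0.74] F [ 0.   0.1 -3.8]
```

View pics/side9.png

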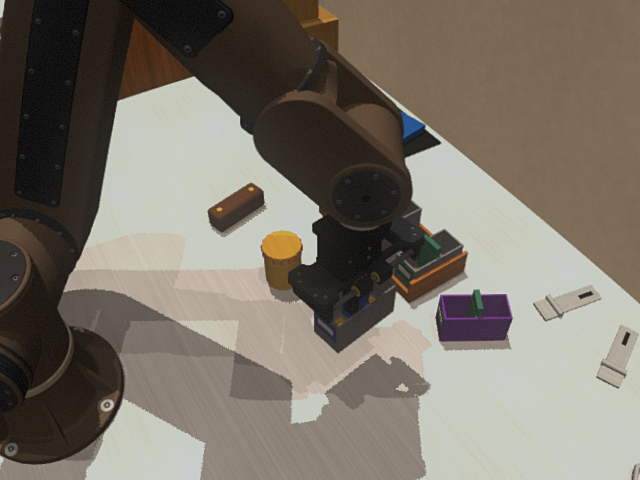

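View pics/wrist9.png

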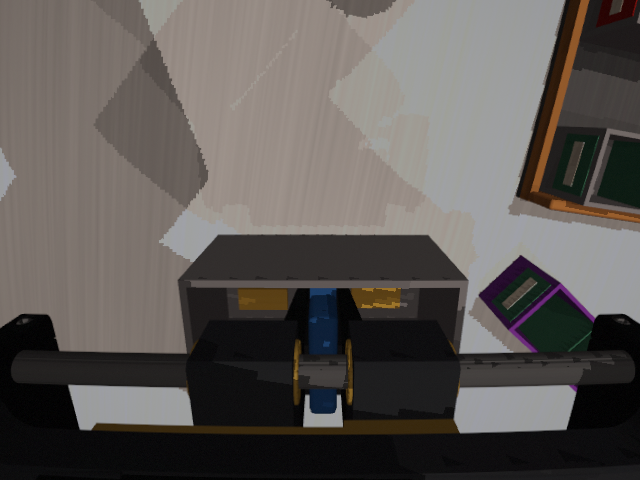

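```bash
python3 - <<'E'
from h import *
s=env.state();z=s['eef_pos'][2]-49+60
M=R.from_euler('xyz',s['tcp_rot']).as_matrix()
for p in [(181,282),(466,282)]:
    for dz in(-2,0,2): print((M.T@(onz('wrist',p,z+dz)-s['eef_pos'])).round(1))
E
```

```text
[ -9.1  23.6 -54.2]
[-11.1  24.5 -53.4]
[-13.1  25.4 -52.6]
[-8.9 23.5 54.8]
[-10.9  24.3  53.9]
[-12.9  25.2  53.2]
```

Call:
step_arm([
  [0,15,40,0.02,0,0],
  [0,18,40,0.02,0,0],
  [0,18,40,0.02,0,0],
  [0,18,40,0.02,0,0],
  [0,18,40,0.02,0,0],
  [0,8,20,0.02,0,0],
  [0,0,0,0,0,0],
  [0,0,0,0,0,0],
])

```text
t: 15.22
eef_pos: [649.3, -71.4, 153.9]
tcp_rot: [2.886, 1.559, 2.939]
ft_force: [-0.4, 0.0, -2.7]
opening: 0.105
```

```bash
python3 - <<'E'
from h import *
go(654,-54.3,160,2.6)
E
```

```text
t 15.22 shift tool [-6.1 16.9  5.5] rot [ 0.008 -0.012 -0.003]
t 15.22 shift tool [-6.1 16.9  5.5] rot [-3.134  0.005 -0.018]
pos [649.3 -71.4 153.9] zyaw 3.1 Xdir [-0.012  0.002 -1.   ] q [-0.21  0.62  1.56 -0.    0.97 -0.26] F [-0.4  0.  -2.7]
```

Blue is centred in the grip (±54 along x, +25 in y). Next I'll align it over the gap.

Call:
step_arm([
  [0,10,4,0.007,-0.011,-0.003],
  [0,7,0,0,0,0],
  [0,0,0,0,0,0],
  [0,0,0,0,0,0],
])

```text
t: 15.72
eef_pos: [651.1, -54.0, 154.1]
tcp_rot: [-2.86, 1.57, -2.815]
ft_force: [-0.1, 0.2, -3.4]
opening: 0.104
```

```bash
python3 - <<'E'
from h import *
go(654,-54.3,56,2.6)
for n in('side','wrist'): cv2.imwrite(f'pics/{n}10.png',env.read_camera(n)[:,:,::-1])
crop('pics/side10.png',300,130,200,150,4,'pics/s10c.png')
s=env.state();print(s['eef_pos'],s['qvel'].round(3))
E
```

```text
t 15.72 shift tool [98.1 -0.4  2.9] rot [-0. -0.  0.]
t 15.72 shift tool [98.1 -0.4  2.9] rot [3.141e+00 0.000e+00 1.000e-03]
pos [651.1 -54.  154.1] zyaw 2.6 Xdir [-0. -0. -1.] q [-0.18  0.62  1.57 -0.    0.95 -0.23] F [-0.1  0.2 -3.4]
[651.18053536 -54.11314195 154.01438269] [-0.002  0.003 -0.001 -0.001 -0.001  0.   ]
```

View pics/s10c.png

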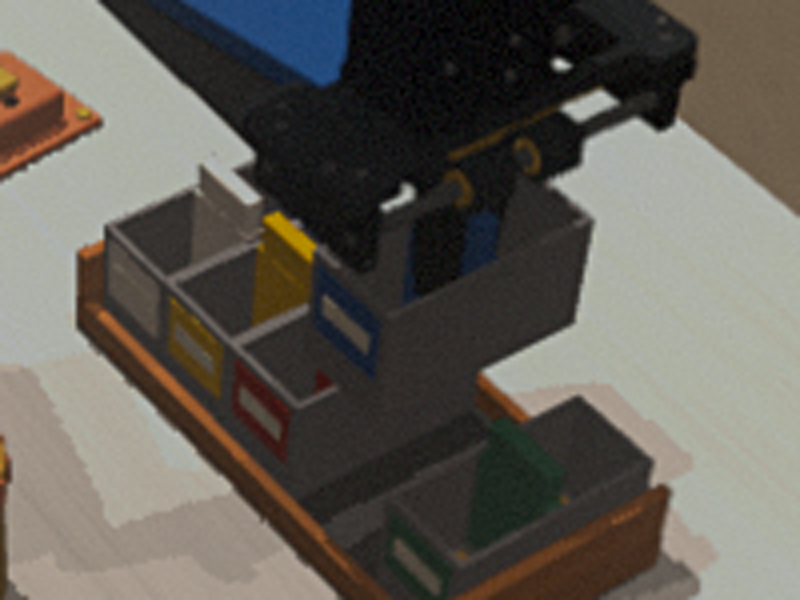

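View pics/wrist10.png

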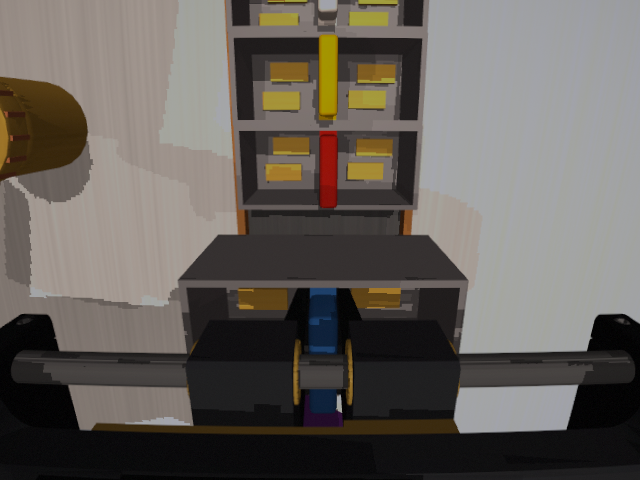

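```bash
python3 - <<'E'
from h import *
f=lambda p,z:onz('wrist',p,z)[:2]
print('red edge',f((241,208),66),f((417,208),66),'tab',f((328,133),86),f((328,206),86))
print('lips z20', f((241,225),26),f((408,225),26), f((241,225),20),f((408,225),20))
print('blue bottom',f((219,236),105),f((431,236),105))
go(654,-54.3,56,2.6)
E
```

```text
red edge [599.6 -25.5] [707.6 -20.7] tab [650.6  21.9] [652.4 -17.6]
lips z20 [591.1 -47.4] [712.6 -42.1] [589.8 -49.1] [714.1 -43.6]
blue bottom [595.8 -32. ] [706.6 -27.1]
t 15.82 shift tool [98.  -0.3  2.9] rot [-0.001 -0.     0.   ]
t 15.82 shift tool [98.  -0.3  2.9] rot [3.141e+00 0.000e+00 1.000e-03]
pos [651.2 -54.1 154. ] zyaw 2.6 Xdir [-0. -0. -1.] q [-0.18  0.62  1.57 -0.    0.95 -0.23] F [-0.4 -0.5 -3.2]
```

Call:
step_arm([
  [15,0,1,0,0,0],
  [20,0,0,0,0,0],
  [20,0,0,0,0,0],
  [12,0,0,0,0,0],
  [0,0,0,0,0,0],
  [0,0,0,0,0,0],
])

```text
t: 16.58
eef_pos: [652.0, -54.8, 82.1]
tcp_rot: [3.075, 1.569, 3.118]
ft_force: [0.2, -0.5, -3.5]
opening: 0.106
```

```bash
python3 - <<'E'
from h import *
go(652.7,-54.3,56,2.6)
for n in('side','wrist'): cv2.imwrite(f'pics/{n}11.png',env.read_camera(n)[:,:,::-1])
crop('pics/side11.png',300,130,200,150,4,'pics/s11c.png')
E
```

```text
t 16.57 shift tool [26.1  0.4  0.8] rot [-0.002 -0.002 -0.   ]
t 16.57 shift tool [26.1  0.4  0.8] rot [ 3.14e+00 -0.00e+00  2.00e-03]
pos [652.  -54.8  82.1] zyaw 2.5 Xdir [-0.002  0.    -1.   ] q [-0.18  0.71  1.62 -0.    0.82 -0.23] F [ 0.2 -0.5 -3.5]
```

View pics/s11c.png

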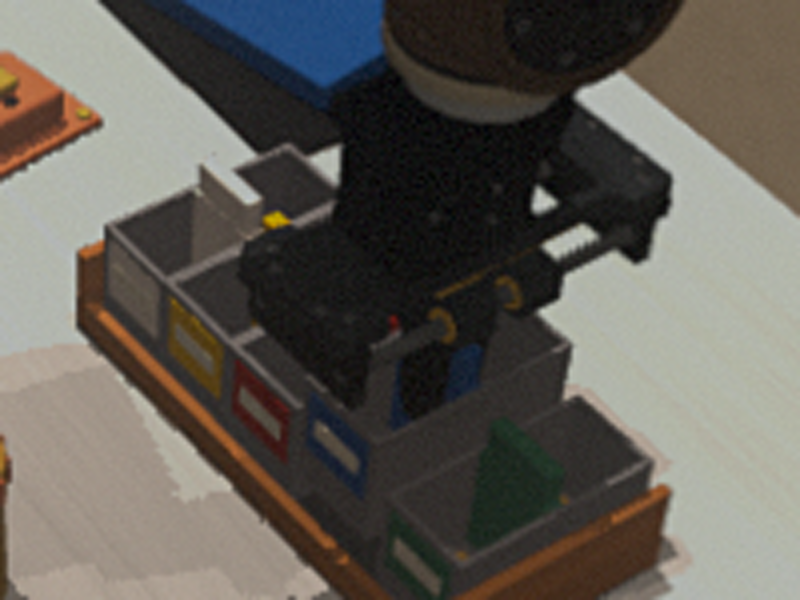

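View pics/wrist11.png

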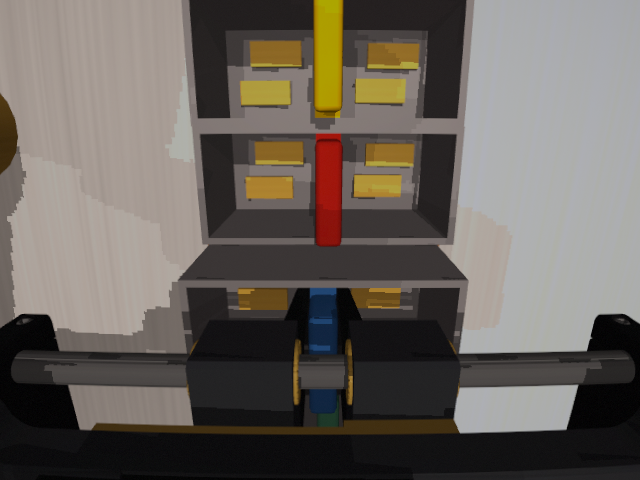

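Call:
step_arm([
  [6,0,2,0,0,0],
  [6,0,0,0,0,0],
  [6,0,0,0,0,0],
  [0,0,0,0,0,0],
])

```text
t: 17.18
eef_pos: [654.4, -54.7, 63.9]
tcp_rot: [-1.03, 1.57, -0.986]
ft_force: [0.0, 0.4, -3.7]
opening: 0.107
```

Call:
step_arm([
  [3,0,0,0,0,0],
  [2,0,0,0,0,0],
  [2,0,0,0,0,0],
  [0,0,0,0,0,0],
])

```text
t: 17.68
eef_pos: [654.6, -54.7, 56.6]
tcp_rot: [-0.674, 1.57, -0.63]
ft_force: [0.5, 0.3, -2.2]
opening: 0.107
```

Call:
step_arm([
  [2,0,0,0,0,0],
  [0,0,0,0,0,0],
])

```text
t: 17.92
eef_pos: [654.9, -54.7, 56.1]
tcp_rot: [-0.402, 1.569, -0.358]
ft_force: [0.1, -0.1, -3.6]
opening: 0.103
```

```bash
python3 - <<'E'
from h import *
go(652.7,-54.3,56,2.6)
for n in('side','scene'): cv2.imwrite(f'pics/{n}12.png',env.read_camera(n)[:,:,::-1])
crop('pics/side12.png',300,130,200,150,4,'pics/s12c.png')
E
```

```text
t 17.93 shift tool [ 0.1  0.5 -2.2] rot [-0.001  0.002  0.001]
t 17.93 shift tool [ 0.1  0.5 -2.2] rot [ 3.14e+00  1.00e-03 -3.00e-03]
pos [654.9 -54.7  56.1] zyaw 2.5 Xdir [ 0.002 -0.001 -1.   ] q [-0.18  0.75  1.63 -0.    0.77 -0.23] F [ 0.1 -0.1 -3.6]
```

View pics/s12c.png

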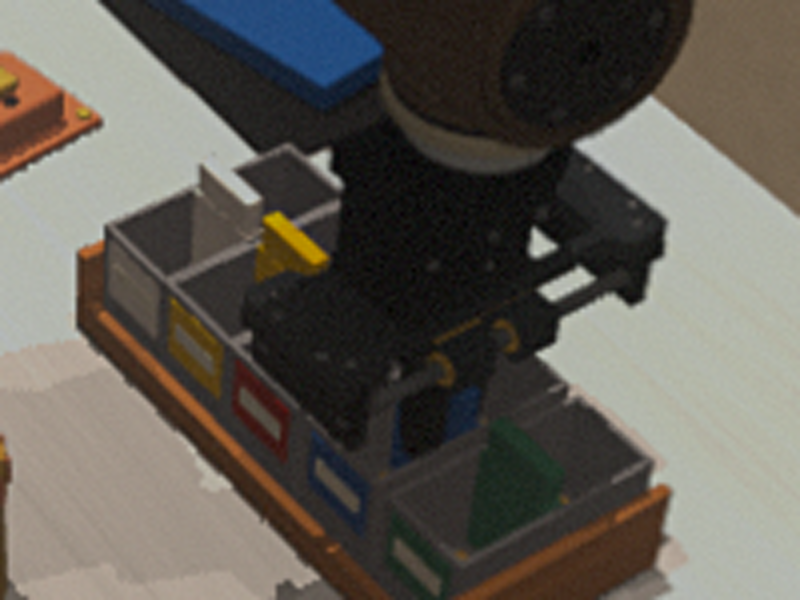

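Call:
step_arm([
  [2,0,0,0,0,0],
  [0,0,0,0,0,0],
])

```text
t: 18.27
eef_pos: [655.0, -54.6, 56.1]
tcp_rot: [-0.405, 1.568, -0.36]
ft_force: [0.4, 0.2, -4.0]
opening: 0.102
```

Call:
step_arm([
  [2,0,0,0,0,0],
  [1,0,0,0,0,0],
])

```text
t: 18.52
eef_pos: [655.2, -54.6, 55.8]
tcp_rot: [-0.456, 1.567, -0.411]
ft_force: [-4.5, -0.3, 10.0]
opening: 0.101
```

On the floor (10 N contact, z = 56 ≈ 50 + 6). I'll release and retreat.

Call:
step_arm([
  [0,0,0,0,0,0],
  [0,0,0,0,0,0],
  [0,0,0,0,0,0],
  [0,0,0,0,0,0],
], grip=40)

```text
t: 19.02
eef_pos: [655.6, -54.7, 55.5]
tcp_rot: [-0.386, 1.567, -0.342]
ft_force: [-0.2, 0.0, -0.5]
opening: 0.413
```

Call:
step_arm([
  [-10,0,0,0,0,0],
  [-20,0,0,0,0,0],
  [-40,0,0,0,0,0],
  [-50,0,0,0,0,0],
  [-50,0,0,0,0,0],
  [0,-40,0,0,0,0],
  [0,-20,0,0,0,0],
  [0,0,0,0,0,0],
])

```text
t: 20.02
eef_pos: [657.6, -115.2, 235.2]
tcp_rot: [-0.353, 1.564, -0.307]
ft_force: [-0.9, 0.7, 0.0]
opening: 0.422
```

```bash
python3 - <<'E'
from h import *
go(652.7,-54.3,56,2.6)
for n in('side','scene','wrist'): cv2.imwrite(f'pics/{n}13.png',env.read_camera(n)[:,:,::-1])
crop('pics/side13.png',300,150,200,150,4,'pics/s13c.png')
crop('pics/scene13.png',180,200,200,150,4,'pics/s13d.png')
E
```

```text
t 20.02 shift tool [179.   61.5  -3.2] rot [-0.     0.006  0.002]
t 20.02 shift tool [179.   61.5  -3.2] rot [ 3.141e+00  3.000e-03 -9.000e-03]
pos [ 657.6 -115.2  235.2] zyaw 2.6 Xdir [ 0.006 -0.002 -1.   ] q [-0.27  0.55  1.45 -0.    1.13 -0.32] F [-0.9  0.7  0. ]
```

View pics/s13c.png

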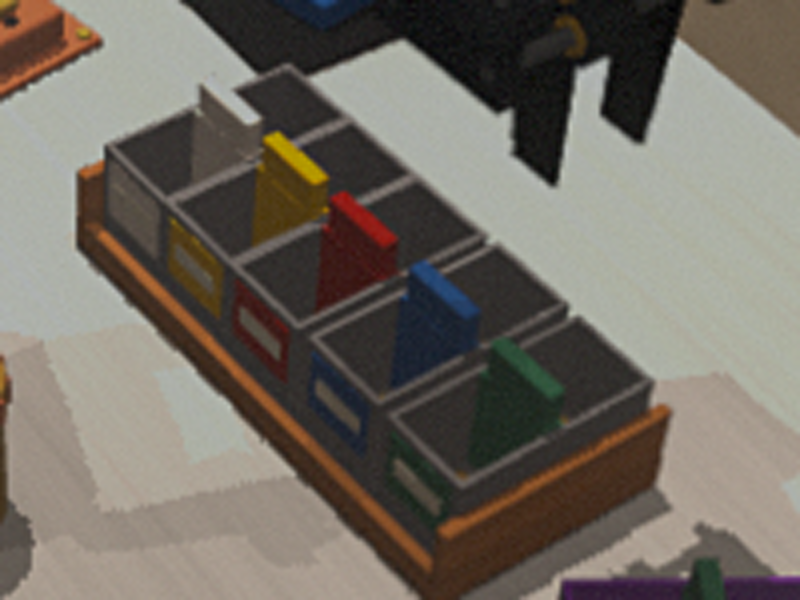

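View pics/s13d.png

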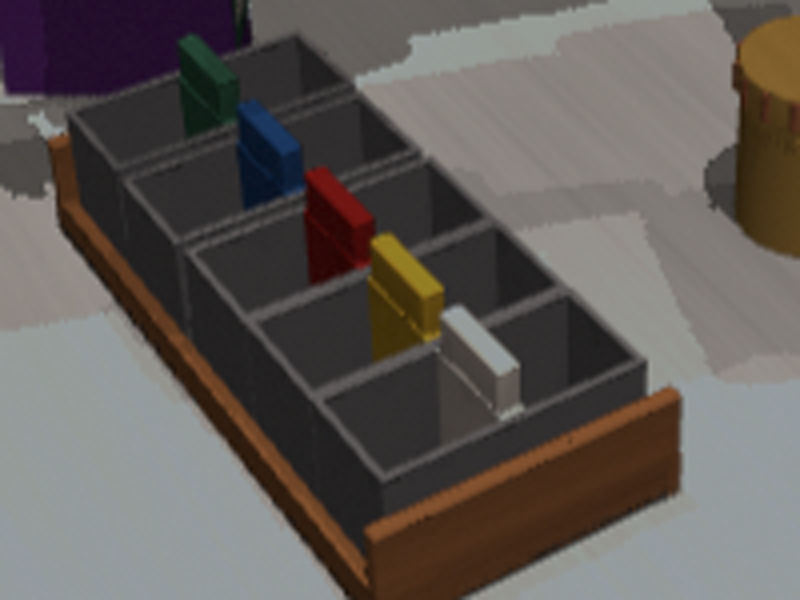

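View pics/wrist13.png

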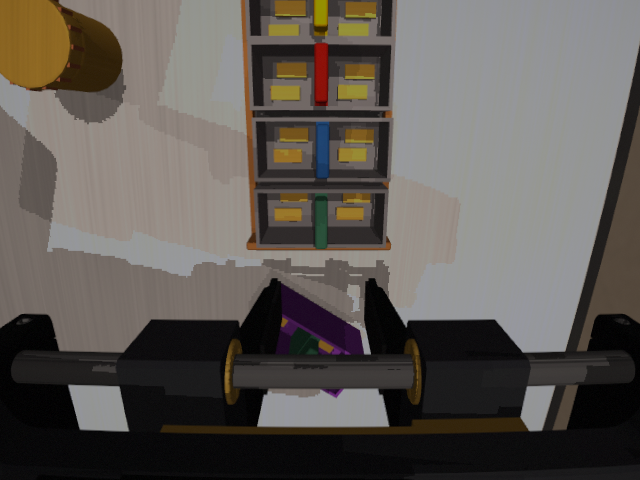

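Blue stands between red and green with its rim level with the others. Nothing is touching the bins, so I'm handing in.

```bash
python3 - <<'E'
from cell import env
print(env.job_done())
E
```

```text
the job is handed in; nothing more can be done
None
```

The blue bin is in the rack directly to the right of the red one, and I handed the job in at about 20 s of the 58 s allowed. The row now reads white, yellow, red, blue, green from the left as the robot sees it.

**How:** I reached low into the red bin's pockets and slid white, yellow and red left to the end wall. I slid green right to the other wall the same way. That left a gap of about 62 mm. I then gripped the blue bin by its divider, carried it over upright and lowered it in. The hardest push I read at the wrist was about 18 N.

**Last checks:**
- **Height:** the blue bin met the floor at a tool height of 55.5–56 mm. That matches its height on the table (about 50 mm) plus the 6 mm rack floor.
- **Pictures:** the final side, scene and wrist images show all five bins flat with their rims level. Blue's label faces front, and there are small gaps either side of it.
- **Other objects:** the arm never went near the canister, trunk lock, handle block or purple look-alike. I did not re-measure their positions.

**Disagreement:** early on, one wrist-camera measurement was off by a few millimetres because the arm was still moving. I repeated it with the arm nearly still before touching anything. No final check failed.

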